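Bring the screwdriver to the proud screw

ROBOT

A 6-joint arm with a two-finger parallel gripper is mounted at the origin on a cart in front of the work surface, level with it; the furniture and walls round the work are solid. World frame = base frame: x ahead of the robot, y to its left, z up, the work surface at z = 0. Lengths are in m, angles in rad, forces in N, time in s.
With the tool pointing down it reaches from about 0.375 to 0.9 m from the base axis. Payload 3.1 kg.
Tool frame: the origin (TCP) lies at the very end of the fingers, on their centre line; the grasp point (between the pads) lies 19 mm behind it; z points along the fingers, y is the direction in which the jaws open and shut (so a half turn about z gives the same grasp; the last joint's range is limited). The gripper opens to 85 mm and grips with 20 to 120 N. Pads are 22 mm wide; open, the fingers measure 114 mm over their backs; the gripper's body (76 mm by 85 mm) begins 54 mm behind the grasp point. The pads swing forward as they close: fully open they stand 13 mm farther back than shut.
Start: joints at [1.099, 0.527, 1.433, -0, 1.181, -0.178], TCP at [0.181, 0.598, 0.231] pointing down, gripper open.
Joint ranges: [-3.08, 3.08], [-0.75, 2.2], [0.22, 2.44], [-1.43, 4.57], [0, 2.65], [-2.85, 2.85]. Speed limits (rad/s): [2.79, 2.79, 3.14, 3.14, 3.14, 3.14].

INTERFACE

Orientations are given as a unit quaternion [x, y, z, w].
In Python, from station import * gives the robot as it stands.
- The arm moves only by the tool jog_arm, never from a script. Its argument "motion" is a list of rows, each a list of 5 numbers: the shift along the world's x, y, z in cm, then the turn about the world's z in degrees, then the closure in counts, from 0 (fully open) to 255 (shut). In form: [[tx, ty, tz, yaw, jaw], ...]. A call has 1 to 10 rows; each row shifts and turns the pose as measured when the row begins; what a row does not reach is not made up. A row lasts 1/12 s, in which the tool goes at most 41.7 mm and 7.16 degrees, less where a joint would pass 70% of its speed; a pose out of reach is approached as far as the arm can. A call with a gripper value outside its range is refused whole. The fingers move at their own pace and stop on an object; "squeeze" is the grip in N (left out, the last holds). Time passes only in rows, so rows that do not move let the fingers close. It gives the time, the measured TCP pose, the force and the opening at its end, in the units of the state.
- sense(): the state, without advancing time (a new reading comes with each control period).
- snapshot(name): name is "scene" or "top" or "wrist"; returns a dict with "img" (400x640x3 uint8, red, green, blue), "depth" (400x640 float32, m along the optical axis (not along the pixel's ray), 0 where there is no reading), "intrinsics" (3x3 intrinsics, pixels), "dist_coeffs" ([k1, k2, p1, p2, k3] as OpenCV has them; the pictures are not rectified), "eye" and "attitude" of the camera in the world. Camera axes: x right, y down, z forward; pixel columns grow to the right and rows downward; lengths in m; the calibration is good to about 2 mm. A picture is of the moment at which its call begins.
- sign_off(): hands the job in, once; it reports no verdict.
The state is a dict: "t": time; "q": joint angles; "qd": joint speeds; "tau": joint torques, N m; "tcp_pos": TCP position; "tool_rot": TCP orientation; "force": force on the tool from outside, world axes, zero at the start; "ft_torque": the same for the moment, N m; "finger_gap": opening from 0.0 (shut) to 1.0 (fully open).
Only numpy, scipy, OpenCV 4.12 (cv2) and the standard library are available. Lean on these libraries where they do the work, as an engineer would, in place of code of your own. Each camera call takes 0.05 s, during which the arm holds its last target.

TASK

Pull the screwdriver up out of the wooden tool block, carry it across with its tip above the height of the bench vice, and hold it upright, tip down, dead over the head of the screw that still stands proud beside the pipe clip, with about a centimetre of air under the tip. The blade must not touch the screw, the clip board or the vice on the way or at the end, and the other things on the bench stay where they are. Finish there, still gripping the screwdriver and holding it still over the screw; do not put it down.

Things in the scene. Friction and masses are not known exactly. Their poses are not given: they have to be found in the camera images.
- tool_block: Fixed light wooden block 110 x 50 x 70 mm (along its x, y, z) with a thin dark steel strap under each end, projecting 8 mm to each side at the bench. Three blind holes about 9 mm wide and 60 mm deep, in a row along its x at -35, 0 and +35 mm; the screwdriver stands in the -35 mm one, the other two are empty. Origin: centre of the underside, z up. It stands either to the left or to the right of the vice, turned up to 0.4 rad.
- block_hole (a point): Centre of the mouth of the hole that holds the screwdriver, on top of the block, 70 mm above the bench. z up.
- screwdriver: Loose cross-point screwdriver, 209 mm long, about 0.09 kg, with a rounded red handle. At the start it stands tip down in the tool block, leaning by up to about 0.05 rad in its hole. This origin lies 12 mm beside the tool's axis, 104 mm from the tip, and its axes do not follow the tool (the tool's axis lies in its y-z plane, 0.096 rad from its y towards its z): use driver_tip.
- driver_tip (a point): Point of the screwdriver's tip. Its z axis runs along the tool from tip to handle, so it points up when the tool is upright. Measured from the tip along this axis: steel shaft of 6.5 mm diameter up to 108 mm, then the handle from 108 to 208 mm, 29 to 36 mm thick. At the start the tip is about 10 mm above the bench.
- clip_board: Fixed plywood offcut 100 x 50 x 20 mm (along its x, y, z) carrying a 22 mm copper pipe, 90 mm long along its y, whose top is 42 mm above the bench, under a steel saddle clip. The clip has a screw on each side, at x = +28 mm (driven home, its head only 26 mm above the bench) and at x = -28 mm (standing proud). Origin: centre of the underside, z up. It stands on the other side of the vice from the tool block, turned any way.
- proud_screw (a point): Centre of the top of the proud screw's domed head: 13 mm wide, its top 42 mm above the bench. z up.
- bench_vice: Blue cast bench vice fixed between the two places: the obstacle. Its highest point is 182 mm above the bench. It covers x from 0.31 to 0.57 and y from -0.25 to -0.06 (its bar handle in front included). It does not move.
- cement_tin: Bystander: round metal tin, 70 mm wide, 98 mm high, at the back of the bench. Origin: centre of the underside.
- flux_tin: Bystander: low round tin, 63 mm wide, 32 mm high, at the back of the bench. Origin: centre of the underside.
- solder_spool: Bystander: spool of solder, 76 x 72 x 44 mm, at the back of the bench. Origin: centre of the underside.
- brass_nipple: Bystander: threaded brass nipple standing on end, 36 mm wide, 38 mm high, at the back of the bench. Origin: centre of the underside.

How it is judged:
On the way:
1. the screwdriver is gripped and its tip is drawn clear of the tool block (height (world z) of driver_tip above 0.08 m and contact force between the fingers and screwdriver above 0.5 N and contact force between screwdriver and tool_block below 0.1 N), for 0.1 s.
At the end, for the whole second after the job is handed in: The gripper holds the screwdriver still (under 20 mm/s), within 0.15 rad of upright, tip within 6.5 mm of the proud screw head's centre seen from above and 2 to 20 mm above its top, touching neither clip board nor vice; bystanders within 20 mm of their places (horizontal distance between driver_tip and proud_screw below 0.0065 m and z of driver_tip in the frame of proud_screw between 0.002 and 0.02 m and angle between driver_tip's own z axis and vertical below 0.15 rad and contact force between the fingers and screwdriver above 0.5 N and contact force between screwdriver and clip_board below 0.1 N and contact force between screwdriver and bench_vice below 0.1 N and linear speed of screwdriver below 0.02 m/s and distance of each of cement_tin, flux_tin, solder_spool, brass_nipple from where it was at the start of the episode below 0.02 m); the arm keeps its last pose, push and grip.
It fails at once if the screwdriver touches the screw or the clip board (contact force between screwdriver and clip_board above 0.3 N).
It fails at once if the screwdriver knocks against the vice (contact force between screwdriver and bench_vice above 0.5 N).
It fails at once if the screwdriver crosses past the vice with its tip below the vice's height (world y of driver_tip between -0.2 and -0.12 m and height (world z) of driver_tip below 0.165 m).
It fails at once if a bystander is shoved or knocked over (distance of any of cement_tin, flux_tin, solder_spool, brass_nipple from where it was at the start of the episode above 0.02 m).
It also fails if it takes over 42 s, if anything falls off the work surface, if the arm or the gripper's body presses on something with over 40 N, if the wrist force passes 120 N, or if a joint passes its speed limit or range.

## Working session

There is one attempt and no reset: what is moved stays moved. The work goes in short steps, Python scripts to look and compute and a tool call to move; the robot and the scene stay as the last step left them, time stands still between calls to the robot, and variables do not carry over. Pictures are saved under pics/ and viewed, and the job is handed in when it is done.

Besides the shell and the picture viewer there is one more tool, called by a JSON object that holds its "fn" and its "kwargs", one argument or row to a line. jog_arm: Moves the arm, as the interface text tells. Its arguments: {"type":"object","properties":{"motion":{"type":"array","items":{"type":"array","items":{"type":"number"}}},"squeeze":{"type":"number"}},"required":["motion"]}

```bash
ls; mkdir -p pics; cat > h.py <<'E'
from station import *
import numpy as np, cv2
from scipy.spatial.transform import Rotation as R
def att(s):
    a=np.array(s["attitude"],float)
    return R.from_quat(a).as_matrix() if a.size==4 else a.reshape(3,3)
def save(s,n): cv2.imwrite(f"pics/{n}.png",s["img"][:,:,::-1])
def ray(s,uv):
    uv=np.array(uv,float).reshape(-1,1,2)
    p=cv2.undistortPoints(uv,np.array(s["intrinsics"],float),np.array(s["dist_coeffs"],float)).reshape(-1,2)
    d=np.c_[p,np.ones(len(p))]@att(s).T
    return np.array(s["eye"],float),d
def onz(s,uv,z):
    o,d=ray(s,uv); return o+d*((z-o[2])/d[:,2])[:,None]
def dep(s,uv):
    o,d=ray(s,uv); z=np.array([s["depth"][int(round(v)),int(round(u))] for u,v in uv]); return o+d*z[:,None]
def proj(s,P):
    A=att(s); r,_=cv2.Rodrigues(A.T); t=-A.T@np.array(s["eye"],float)
    return cv2.projectPoints(np.array(P,float).reshape(-1,1,3),r,t,np.array(s["intrinsics"],float),np.array(s["dist_coeffs"],float))[0].reshape(-1,2)
E
python3 - <<'E'
from h import *
import pickle
for n in ["scene","top","wrist"]:
    s=snapshot(n); save(s,n+"0"); pickle.dump(s,open(n+"0.pkl","wb")); print(n,s["eye"],s["attitude"],np.array(s["intrinsics"]).tolist(),s["dist_coeffs"])
print(sense())
E
```

```text
pics
scene [-0.08597993 -0.47789869  0.56523674] [ 0.74089397 -0.45262498  0.260619   -0.42223748] [[399.78363879313594, 0.0, 309.19419106526584], [0.0, 399.78363879313594, 204.00713347509148], [0.0, 0.0, 1.0]] [-0.0232896  0.         0.         0.         0.       ]
top [ 0.45197184 -0.13179074  1.16779536] [ 0.71496495 -0.69723836  0.03792696 -0.03528938] [[480.8923269894753, 0.0, 320.9410899817412], [0.0, 480.8923269894753, 204.0689305862024], [0.0, 0.0, 1.0]] [-0.1215002  0.         0.         0.         0.       ]
wrist [0.10425687 0.61975468 0.37307437] [0.79254348 0.58895738 0.09392374 0.12720994] [[321.1089920375845, 0.0, 322.35239232650184], [0.0, 321.1089920375845, 197.82355778447007], [0.0, 0.0, 1.0]] [-0.05696136  0.          0.          0.          0.        ]
{'t': 0.15, 'q': array([ 1.09852228e+00,  5.28270305e-01,  1.43360357e+00, -1.30959559e-05,
        1.18137888e+00, -1.78524312e-01]), 'qd': array([ 0.00108679, -0.00328808, -0.00369982,  0.00056203,  0.00074342,
       -0.00024575]), 'tau': array([ 3.85961512e-04, -4.42746413e+01, -1.78276563e+01, -2.13427224e-04,
        5.62837638e-03,  7.42112888e-06]), 'tcp_pos': array([0.18070479, 0.59774242, 0.23054895]), 'tool_rot': array([ 1.46344851e-01,  9.89233287e-01, -7.88431564e-04, -2.59619701e-04]), 'force': array([-0.19209894,  0.74486574, -0.73702851]), 'ft_torque': array([-0.01825427,  0.02612866, -0.00969323]), 'finger_gap': 0.9986883725361649}
```

View pics/scene0.png

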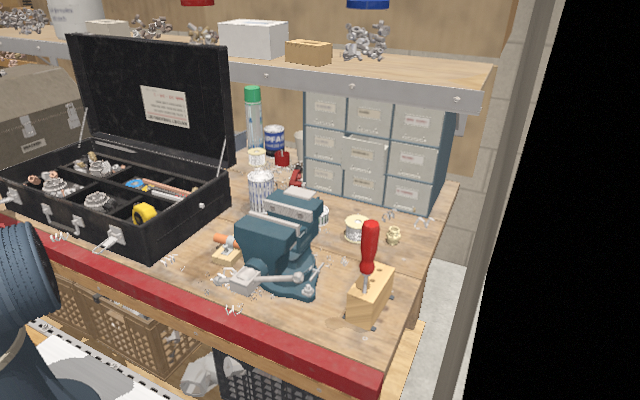

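View pics/top0.png

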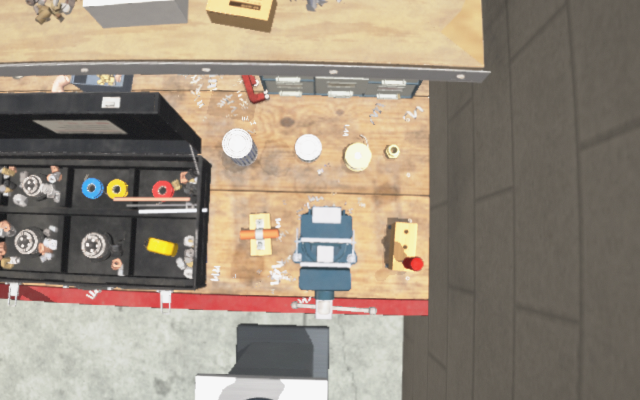

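View pics/wrist0.png

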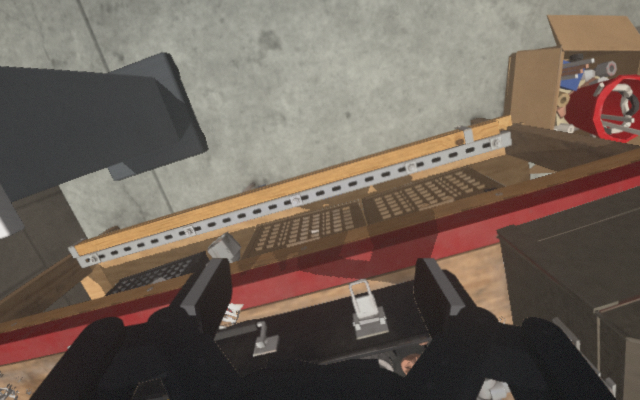

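The top view shows the block to the right, centred near (404,246) with the red handle at (415,264). The clip board is left of the vice at about (260,235), with the vice between them. I'll zoom in.

```bash
python3 - <<'E'
import pickle
from h import *
t=pickle.load(open("top0.pkl","rb")); s=pickle.load(open("scene0.pkl","rb"))
def crop(s,u0,u1,v0,v1,k): return cv2.resize(s["img"][v0:v1,u0:u1,::-1],None,fx=k,fy=k,interpolation=cv2.INTER_CUBIC)
cv2.imwrite("pics/tz1.png",np.hstack([crop(t,230,290,205,265,6),crop(t,380,440,215,275,6)]))
cv2.imwrite("pics/sz1.png",np.hstack([crop(s,200,260,225,285,6),crop(s,330,410,210,340,3)[:360]]) if 0 else crop(s,200,260,225,285,6))
cv2.imwrite("pics/sz2.png",crop(s,330,410,210,340,4))
print(dep(t,[(415,264),(404,246),(260,216),(260,250),(260,235),(320,240)]))
E
```

```text
[[ 0.43649364 -0.32272719  0.21831551]
 [ 0.47526169 -0.33261501  0.03700267]
 [ 0.53902118  0.01091864  0.01836583]
 [ 0.45771093  0.00789257  0.01910954]
 [ 0.49248281  0.00589256  0.04574256]
 [ 0.48073392 -0.13412277  0.17537628]]
```

View pics/tz1.png

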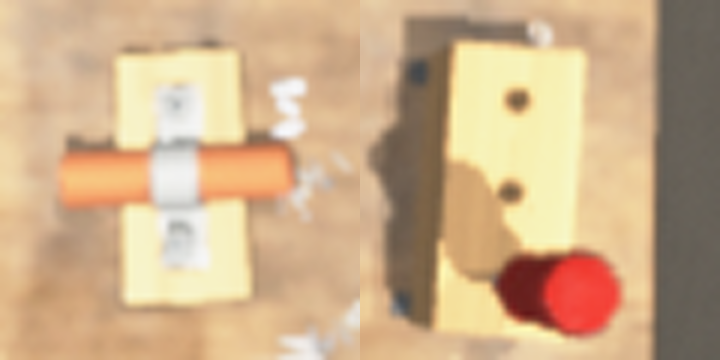

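View pics/sz1.png

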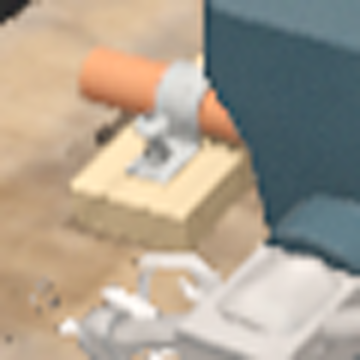

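View pics/sz2.png

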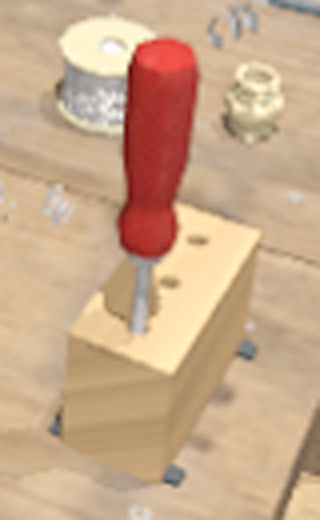

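```bash
cat > m1.py <<'E'
import pickle
from h import *
t=pickle.load(open("top0.pkl","rb")); s=pickle.load(open("scene0.pkl","rb"))
def red(x):
    h=cv2.cvtColor(x["img"],cv2.COLOR_RGB2HSV); return ((h[...,0]<6)|(h[...,0]>174))&(h[...,1]>170)&(h[...,2]>60)
# holes
h=onz(t,[(406,231.7),(405.2,246.8)],0.07); print("holes",h, np.linalg.norm(h[0]-h[1]))
hm=h[1]+(h[1]-h[0])/np.linalg.norm(h[1]-h[0])*0.035; print("hole extrap",hm, "yaw",np.arctan2(*(h[0]-h[1])[[1,0]]), proj(s,hm),proj(t,hm))
# scene hole where the shaft enters: crop (138,330)/4+(330,210)
print("shaft at mouth from scene", onz(s,[(330+138/4,210+330/4)],0.07))
# centreline in scene
m=red(s); m[:215]=0; m[280:]=0; m[:,:350]=0; m[:,390:]=0
L=[]
for v in range(222,274):
    u=np.where(m[v])[0]
    if len(u)>3: L.append(((u[0]+u[-1])/2,v,len(u)))
L=np.array(L); print(L[::6])
fx=np.polyfit(L[:,1],L[:,0],1)
a,b=(np.polyval(fx,222),222),(np.polyval(fx,270),270)
o,d=ray(s,[a,b]); n1=np.cross(d[0],d[1]); n1/=np.linalg.norm(n1)
print("plane normal",n1,"dist of hole",n1@(hm-o))
m=red(t); m[:250]=0;m[280:]=0;m[:,:395]=0;m[:,430:]=0
ys,xs=np.where(m)
pts=dep(t,list(zip(xs,ys)))
top=pts[pts[:,2]>0.205]; print("top pts",len(top),top.mean(0),top.min(0),top.max(0))
k=pts[:,2]>0.205; c=(xs[k].mean(),ys[k].mean()); print(c)
print("handle top centre via plane z=.215", onz(t,[c],0.215), "off plane", n1@(onz(t,[c],0.215)[0]-o))
# spans
print(np.c_[xs,ys][k].min(0),np.c_[xs,ys][k].max(0))
E
python3 m1.py
```

```text
holes [[ 0.50740553 -0.33105087  0.07      ]
 [ 0.4728144  -0.32954076  0.07      ]] 0.03462407999098757
hole extrap [ 0.4378477  -0.32801426  0.07      ] yaw -0.043628213764418666 [[366.66713173 291.21214785]] [[404.3658334  262.13470335]]
shaft at mouth from scene [[ 0.43296414 -0.32571906  0.07      ]]
[[370.5 222.   14. ]
 [370.  228.   11. ]
 [369.5 234.   16. ]
 [369.  240.   15. ]
 [368.5 246.   16. ]
 [368.5 252.   14. ]
 [367.5 258.   12. ]
 [366.5 264.   14. ]
 [366.  270.   13. ]]
plane normal [-0.28818051  0.95755254 -0.00671757] dist of hole -0.004107906342759367
top pts 140 [ 0.43761679 -0.32371487  0.21649553] [ 0.42645322 -0.33773103  0.20504618] [ 0.44844771 -0.31199659  0.22250914]
(np.float64(415.32142857142856), np.float64(263.4214285714286))
handle top centre via plane z=.215 [[ 0.43759398 -0.32402538  0.215     ]] off plane -0.0011892736319301658
[409 258] [422 269]
```

```bash
python3 - <<'E'
import pickle
from h import *
np.set_printoptions(linewidth=200)
t=pickle.load(open("top0.pkl","rb")); s=pickle.load(open("scene0.pkl","rb"))
for nm,x,(u0,u1,v0,v1) in (("top",t,(252,270,212,254)),("scene",s,(217,240,238,258))):
    uv=[(u,v) for v in range(v0,v1) for u in range(u0,u1)]
    P=dep(x,uv).reshape(v1-v0,u1-u0,3)
    print(nm,list(range(u0,u1)))
    for i in range(v1-v0): print(v0+i,np.round(P[i,:,2]*1000).astype(int))
E
```

```text
top [252, 253, 254, 255, 256, 257, 258, 259, 260, 261, 262, 263, 264, 265, 266, 267, 268, 269]
212 [ 0  0 -3  2 -1  1 -1  2 -5 -1 -1 -4 -1  2 -2 -1  1  0]
213 [ 0  2  2  1 -1 -2  3 -1  3  1  0 -1  1 -3  2  0  2  1]
214 [20 20 18 17 19 18 19 21 21 18 15 19 20 18 20 21 21 22]
215 [20 21 21 24 19 20 20 18 19 16 20 21 19 20 19 18 22 20]
216 [20 23 22 22 23 18 22 22 18 23 24 25 22 19 24 18 20 16]
217 [  22 1168   20   16   22   19   19   20   18   23   19   21   23   20   22   17   18   19]
218 [21 20 18 18 18 22 21 19 19 22 22 22 22 21 24 17 22 21]
219 [20 21 17 21 20 19 20 21 20 20 23 20 19 14 19 18 17 23]
220 [20 23 21 21 20 23 22 21 26 28 18 24 23 22 20 17 22 18]
221 [23 21 25 21 24 18 27 19 27 23 23 20 21 23 22 21 23 20]
222 [21 19 22 18 21 23 28 27 22 31 26 19 21 17 25 21 17 24]
223 [18 21 24 18 24 22 24 27 23 22 22 21 22 19 18 24 19 19]
224 [  19   17 1168   18   25   23   24   27   26   27   26   20   22   20   18   21   17   16]
225 [1168   23   19   18   24   25   21   23   22   18   17   22   19   17   20   19   19   17]
226 [23 19 21 17 20 23 22 20 26 24 25 25 23 15 20 15 22 2
[... 2823 characters left out ...]
 23 23 22 20 21 20 19 22]
249 [ 0 21 20 22 20 21 19 20 31 30 23 22 24 21 24 20 19 20 21 19 19 21 20]
250 [21 21 19 21 20 19 22 22 27 26 26 21 21 23 22 20 21 20 21 22 21 20 20]
251 [19 19 20 21 20 22 22 22 25 26 21 22 22 23 22 19 21 19 22 19 22 19 20]
252 [20 22 20 20 24 22 23 23 23 20 23 24 23 23 19 22 17 21 19 21 22 19 18]
253 [21 20 22 21 20 22 23 22 23 21 23 23 21 19 20 19 21 21 21 21 18 17 14]
254 [21 20 20 21 20 21 19 20 21 22 22 21 18 21 20 21 21 21 20 19 17 15 12]
255 [21 22 20 20 21 18 20 18 19 18 20 20 21 19 20 20 19 21 19 17 14 12  8]
256 [20 21 20 20 19 19 20 22 19 21 19 21 20 21 21 20 19 19 18 15 11  8  7]
257 [20 19 19 20 21 21 20 21 21 20 19 19 21 19 21 20 19 18 16 12 10  8  5]
```

```bash
python3 - <<'E'
import pickle
from h import *
t=pickle.load(open("top0.pkl","rb")); s=pickle.load(open("scene0.pkl","rb"))
for nm,x,(u0,u1,v0,v1) in (("top",t,(255,265,242,250)),("scene",s,(219,230,243,248))):
    uv=np.array([(u,v) for v in range(v0,v1) for u in range(u0,u1)])
    P=dep(x,uv); k=P[:,2]>0.0375
    if nm=="scene": k&=(uv[:,0]<229)
    c=uv[k].mean(0); print(nm,k.sum(),c,onz(x,[c],0.041),np.median(P[k],0))
# board from top mask: wood corners via depth 0.012..0.028
uv=np.array([(u,v) for v in range(205,265) for u in range(235,285)])
P=dep(t,uv); k=(P[:,2]>0.012)&(P[:,2]<0.029)
m=np.zeros((400,640),np.uint8); m[uv[k][:,1],uv[k][:,0]]=1
hull=cv2.convexHull(uv[k].astype(np.int32)); 
n,lab,st,_=cv2.connectedComponentsWithStats(m); 
big=np.isin(lab,[i for i in range(1,n) if st[i,4]>100])
ys,xs=np.where(big); W=onz(t,np.c_[xs,ys].astype(float),0.02)[:,:2]
r=cv2.minAreaRect((W*1000).astype(np.float32)); print("board",r)
# pipe mask (orange)
h=cv2.cvtColor(t["img"],cv2.COLOR_RGB2HSV); ys,xs=np.where((h[...,0]>3)&(h[...,0]<14)&(h[...,1]>130))
k=(abs(xs-260)<25)&(abs(ys-235)<15); W=onz(t,np.c_[xs[k],ys[k]].astype(float),0.033)[:,:2]
print("pipe",cv2.minAreaRect((W*1000).astype(np.float32)))
# same for block top
uv=np.array([(u,v) for v in range(215,280) for u in range(385,425)])
P=dep(t,uv);k=(P[:,2]>0.063)&(P[:,2]<0.078)
W=P[k][:,:2]; print("block",cv2.minAreaRect((W*1000).astype(np.float32)),k.sum())
E
```

```text
top 24 [259.70833333 245.        ] [[0.46924915 0.00632539 0.041     ]] [0.46919873 0.00581238 0.04114032]
scene 20 [225.  244.7] [[0.46501634 0.00899674 0.041     ]] [0.46603532 0.00860892 0.04063379]
board ((495.9963073730469, 8.000516891479492), (96.0453109741211, 50.276824951171875), 2.197493553161621)
pipe ((496.389404296875, 8.933216094970703), (19.80965232849121, 88.07318878173828), 4.021687984466553)
block ((474.2156677246094, -327.7872314453125), (51.47850799560547, 110.48745727539062), 86.9342041015625) 912
```

```bash
python3 - <<'E'
import pickle
from h import *
t=pickle.load(open("top0.pkl","rb"))
print(np.round(dep(t,[(250,68),(400,40),(110,110),(190,130),(207,200),(207,280),(20,100),(120,230),(160,295),(240,145),(309,147)]),3))
E
```

```text
[[ 0.781  0.     0.341]
 [ 0.835 -0.268  0.358]
 [ 0.678  0.219  0.415]
 [ 0.697  0.138  0.214]
 [ 0.574  0.14   0.022]
 [ 0.382  0.137  0.   ]
 [ 0.696  0.386  0.414]
 [ 0.496  0.354  0.017]
 [ 0.347  0.23   0.065]
 [ 0.695  0.054  0.092]
 [ 0.709 -0.102  0.025]]
```

{"fn": "jog_arm", "kwargs": {
  "motion": [
    [2, -2, 3.5, 2, 0],
    [2, -2, 3.5, 2, 0],
    [2, -2, 3, 2, 0],
    [2.5, -3, 0, 2, 0],
    [2.5, -3, 0, 2, 0],
    [2.5, -3, 0, 2, 0],
    [2.5, -3, 0, 2, 0]
  ]
}}

```text
t: 0.73
tcp_pos: [0.3381, 0.4157, 0.3283]
tool_rot: [0.012, 1.0, -0.004, -0.0]
force: [1.3, -0.4, -0.4]
finger_gap: 1.002
```

{"fn": "jog_arm", "kwargs": {
  "motion": [
    [1.5, -3.8, 0, 0.7, 0],
    [1.5, -3.8, 0, 0.7, 0],
    [1.5, -3.8, 0, 0, 0],
    [1.5, -3.8, 0, 0, 0],
    [1.5, -3.8, 0, 0, 0],
    [1, -3.8, 0, 0, 0],
    [0.5, -3.8, 0, 0, 0],
    [0, -3.8, 0, 0, 0],
    [0, -3.8, 0, 0, 0],
    [0, -3.8, 0, 0, 0]
  ]
}}

```text
t: 1.57
tcp_pos: [0.4322, 0.0222, 0.3276]
tool_rot: [-0.002, 1.0, -0.003, 0.002]
force: [1.2, -0.0, -0.4]
finger_gap: 1.003
```

{"fn": "jog_arm", "kwargs": {
  "motion": [
    [0, -3.8, 0, 0, 0],
    [0, -3.8, 0, 0, 0],
    [0, -3.8, 0, 0, 0],
    [0, -3.8, 0, 0, 0],
    [0, -3.8, 0, 0, 0],
    [0, -3.8, 0, 0, 0]
  ]
}}

```text
t: 2.07
tcp_pos: [0.4282, -0.2166, 0.3272]
tool_rot: [-0.002, 1.0, -0.002, 0.002]
force: [1.0, -0.5, -0.0]
finger_gap: 0.997
```

{"fn": "jog_arm", "kwargs": {
  "motion": [
    [0.4, -3.8, 0, 0, 0],
    [0.4, -3.8, 0, 0, 0],
    [0, -3.5, 0, 0, 0],
    [0, 0, 0, 0, 0]
  ]
}}

```text
t: 2.4
tcp_pos: [0.4343, -0.3405, 0.3262]
tool_rot: [0.002, 1.0, -0.004, 0.002]
force: [0.5, -0.3, -0.0]
finger_gap: 1.001
```

```bash
python3 - <<'E'
from h import *
import pickle
s=snapshot("wrist"); save(s,"wrist1"); pickle.dump(s,open("wrist1.pkl","wb")); print(s["eye"]); z=sense(); print(z["tcp_pos"],z["q"])
for n,p in (("holetop",(.4378,-.328,.07)),("holescene",(.433,-.3257,.07)),("handletop",(.4376,-.324,.215))): print(n,proj(s,p))
E
```

```text
[ 0.35361825 -0.34038152  0.46841227]
[ 0.43393345 -0.33737989  0.32585297] [-8.64221259e-01  3.22559248e-01  1.50355839e+00  2.57396368e-05
  1.30956585e+00 -2.43133792e+00]
holetop [[334.7087152  160.78070998]]
holescene [[336.57247127 157.02043672]]
handletop [[344.62410407 196.80937957]]
```

View pics/wrist1.png

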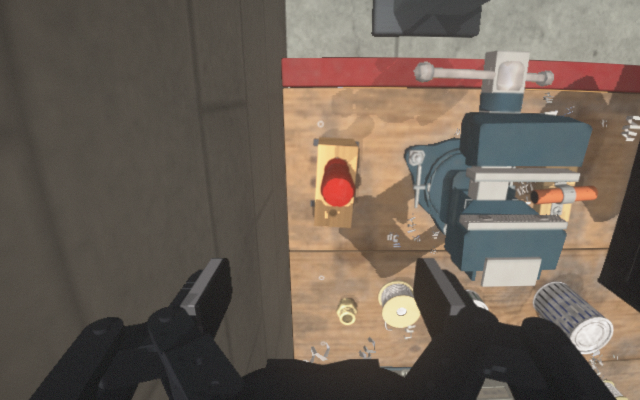

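The wrist view shows the red handle with its top centre near (339,192), and the block behind it at (337,183). I'll measure the handle in this view.

```bash
python3 - <<'E'
from h import *
import pickle
s=pickle.load(open("wrist1.pkl","rb"))
cv2.imwrite("pics/w1z.png",cv2.resize(s["img"][125:240,300:375,::-1],None,fx=5,fy=5,interpolation=cv2.INTER_CUBIC))
h=cv2.cvtColor(s["img"],cv2.COLOR_RGB2HSV); m=((h[...,0]<6)|(h[...,0]>174))&(h[...,1]>150)
m[:140]=0;m[230:]=0;m[:,:305]=0;m[:,370:]=0
ys,xs=np.where(m); P=dep(s,np.c_[xs,ys]); print(xs.min(),xs.max(),ys.min(),ys.max())
for a,b in ((.2,.212),(.212,.23)):
    k=(P[:,2]>a)&(P[:,2]<b); print(a,k.sum(),P[k].mean(0),P[k].min(0),P[k].max(0), xs[k].mean(),ys[k].mean())
k=P[:,2]>0.205; c=[xs[k].mean(),ys[k].mean()]; print(c,onz(s,[c],.215))
# max-width row bounding in image: left/right edges => axis plane
for v in range(ys.min(),ys.max(),5):
    u=xs[ys==v]; print(v,u.min(),u.max(),(u.min()+u.max())/2, len(u), end=" | ")
# block top
uv=np.array([(u,v) for v in range(130,235) for u in range(305,370)]);P=dep(s,uv);k=(P[:,2]>0.064)&(P[:,2]<0.077)
print(cv2.minAreaRect((P[k][:,:2]*1000).astype(np.float32)))
E
```

```text
322 353 159 206
0.2 136 [ 0.42174012 -0.33016316  0.20794202] [ 0.41864449 -0.34281007  0.2000998 ] [ 0.43804172 -0.31650898  0.21194391] 337.1102941176471 176.1764705882353
0.212 752 [ 0.43153962 -0.3301883   0.21705084] [ 0.42020564 -0.34279592  0.21205283] [ 0.44520612 -0.31692929  0.22060971] 337.35372340425533 190.54388297872342
[np.float64(337.29228998849254), np.float64(188.79286536248563)] [[ 0.43063321 -0.33017348  0.215     ]]
159 334 338 336.0 4 | 164 328 345 336.5 11 | 169 326 346 336.0 17 | 174 326 348 337.0 21 | 179 324 350 337.0 27 | 184 322 352 337.0 31 | 189 322 353 337.5 32 | 194 322 353 337.5 32 | 199 325 349 337.0 25 | 204 330 344 337.0 15 | ((472.9200439453125, -328.0408935546875), (50.11244201660156, 111.13961029052734), 86.56352996826172)
```

View pics/w1z.png

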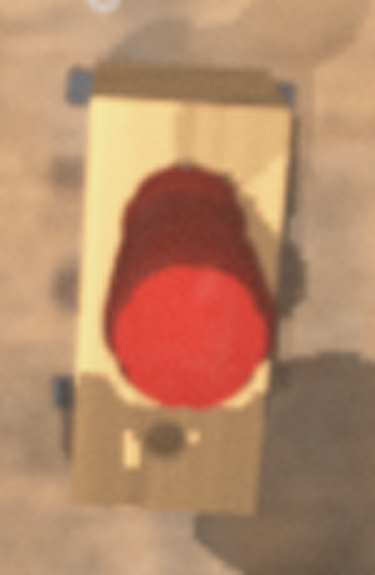

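{"fn": "jog_arm", "kwargs": {
  "motion": [
    [0, 0.5, 0, 0, 0],
    [0, 0.3, -2, 0, 0],
    [0, 0.2, -3.5, 0, 0],
    [0, 0, -3.5, 0, 0],
    [0, 0, -3, 0, 0],
    [0, 0, -2.0, 0, 0],
    [0, 0, 0, 0, 0]
  ]
}}

```text
t: 3.03
tcp_pos: [0.4336, -0.3157, 0.1843]
tool_rot: [-0.001, 1.0, -0.002, 0.004]
force: [0.1, 0.9, 0.7]
finger_gap: 1.003
```

{"fn": "jog_arm", "kwargs": {
  "motion": [
    [0.1, -1.0, -1.2, 0, 0],
    [0, 0, -1.0, 0, 0],
    [0, 0, 0, 0, 0],
    [0, 0, 0, 0, 0]
  ]
}}

```text
t: 3.37
tcp_pos: [0.4354, -0.3196, 0.164]
tool_rot: [-0.004, 1.0, -0.001, 0.003]
force: [0.3, -0.3, -0.4]
finger_gap: 0.996
```

{"fn": "jog_arm", "kwargs": {
  "motion": [
    [0, -0.8, -0.5, 0, 0],
    [0, 0, 0, 0, 0],
    [0, 0, 0, 0, 0]
  ]
}}

```text
t: 3.62
tcp_pos: [0.4367, -0.328, 0.1617]
tool_rot: [-0.005, 1.0, -0.003, 0.005]
force: [0.2, 0.1, -0.1]
finger_gap: 0.997
```

```bash
python3 - <<'E'
from h import *
for n in ("wrist","scene"):
    s=snapshot(n); save(s,n+"2")
print(sense()["tcp_pos"],sense()["qd"])
E
```

```text
[ 0.43673369 -0.32813794  0.16161298] [ 0.00258658  0.00350674  0.00797086  0.00076002  0.00245516 -0.00099102]
```

View pics/wrist2.png

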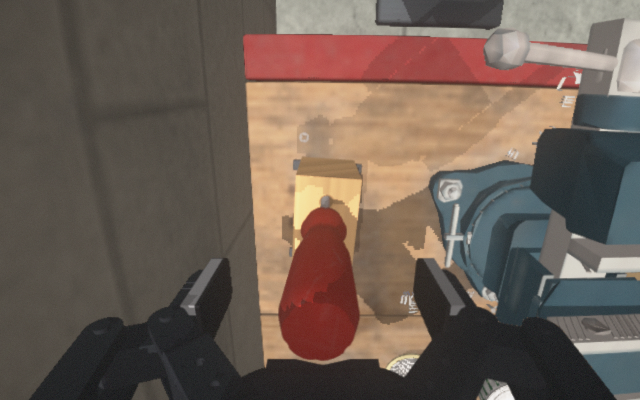

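View pics/scene2.png

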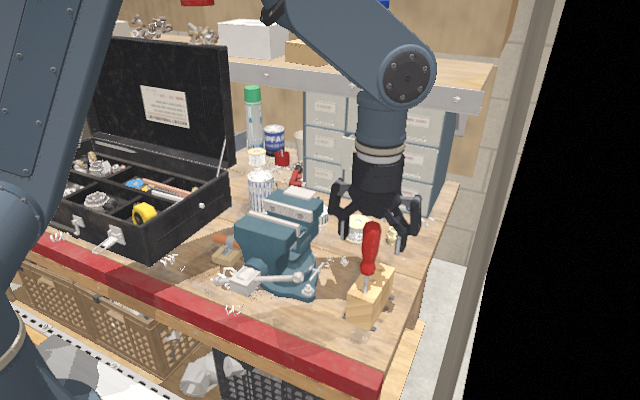

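```bash
python3 - <<'E'
from h import *
s=snapshot("wrist"); c=snapshot("scene"); p=sense()["tcp_pos"]; Q=R.from_quat(sense()["tool_rot"]).as_matrix()
for d in (0,-.019,-.03,-.05): q=p+Q@[0,0,d]; print(d,q,proj(s,q),proj(c,q))
h=cv2.cvtColor(s["img"],cv2.COLOR_RGB2HSV); m=((h[...,0]<6)|(h[...,0]>174))&(h[...,1]>150)
m[:195]=0;m[:,:265]=0;m[:,370:]=0
ys,xs=np.where(m); P=dep(s,np.c_[xs,ys])
for a in np.arange(.12,.225,.01):
    k=abs(P[:,2]-a)<.003
    if k.sum()>10: print(round(a,3),k.sum(),"ymid",(P[k,1].min()+P[k,1].max())/2,"w",np.ptp(P[k,1]),"x min",P[k,0].min())
E
```

```text
0 [ 0.43649268 -0.32782196  0.16132687] [[325.33063649 259.7112521 ]] [[370.54605978 250.56116414]]
-0.019 [ 0.43631383 -0.32773532  0.18032583] [[325.71327794 280.77349545]] [[371.41398627 241.31525865]]
-0.03 [ 0.43621029 -0.32768516  0.19132523] [[325.98065669 295.52222219]] [[371.92770813 235.83431098]]
-0.05 [ 0.43602203 -0.32759396  0.21132414] [[326.58612965 329.01840311]] [[372.88360302 225.61920582]]
0.13 207 ymid -0.3288305434819874 w 0.025233832413068424 x min 0.4217632977070766
0.14 173 ymid -0.32880454263506276 w 0.022226519282687318 x min 0.42394052775032665
0.15 47 ymid -0.32915259769276495 w 0.016664554720634883 x min 0.4229635708760636
0.16 83 ymid -0.3289048590286743 w 0.018514760218073856 x min 0.4212686490522576
0.17 255 ymid -0.3295258092292441 w 0.025242273160363593 x min 0.42010846349979025
0.18 322 ymid -0.3296092943290251 w 0.025805419541395203 x min 0.41958817113163754
0.19 417 ymid -0.32980079224653736 w 0.02658051172146597 x min 0.41916048492922087
0.2 526 ymid -0.3300978929262667 w 0.02715434855025911 x min 0.41865022384185024
0.21 1127 ymid -0.33019986495804576 w 0.02837722857310071 x min 0.41836111166292267
0.22 2153 ymid -0.33022609722921076 w 0.023183443801912063 x min 0.42101670769691796
```

{"fn": "jog_arm", "kwargs": {
  "motion": [
    [0, -0.15, -0.3, 0, 120],
    [0, 0, 0, 0, 180],
    [0, 0, 0, 0, 255],
    [0, 0, 0, 0, 255],
    [0, 0, 0, 0, 255],
    [0, 0, 0, 0, 255],
    [0, 0, 0, 0, 255],
    [0, 0, 0, 0, 255]
  ],
  "squeeze": 60
}}

```text
t: 4.48
tcp_pos: [0.4362, -0.3285, 0.1584]
tool_rot: [-0.004, 1.0, -0.001, 0.005]
force: [-0.0, 0.8, 0.5]
finger_gap: 0.328
```

{"fn": "jog_arm", "kwargs": {
  "motion": [
    [0, 0, 0.5, 0, 255],
    [0, 0, 0.8, 0, 255],
    [0, 0, 1, 0, 255],
    [0, 0, 1, 0, 255]
  ]
}}

```text
t: 4.82
tcp_pos: [0.4356, -0.3278, 0.1914]
tool_rot: [-0.004, 1.0, 0.0, 0.003]
force: [0.4, -0.4, -0.4]
finger_gap: 0.331
```

{"fn": "jog_arm", "kwargs": {
  "motion": [
    [0, 0, 2, 0, 255],
    [0, 0, 2, 0, 255],
    [0, 0, 2, 0, 255],
    [0, 0, 2, 0, 255],
    [0, 0, 2, 0, 255],
    [0, 0, 2, 0, 255],
    [0, 0, 2, 0, 255],
    [0, 0, 2, 0, 255],
    [0, 0, 1.5, 0, 255],
    [0, 0, 0, 0, 255]
  ]
}}

```text
t: 5.65
tcp_pos: [0.4332, -0.3273, 0.387]
tool_rot: [-0.004, 1.0, -0.005, 0.005]
force: [0.9, -0.1, -0.3]
finger_gap: 0.329
```

```bash
python3 - <<'E'
from h import *
import pickle
for n in ("wrist","scene"):
    s=snapshot(n); save(s,n+"3"); pickle.dump(s,open(n+"3.pkl","wb"))
print(sense()["tcp_pos"],sense()["force"])
E
```

```text
[ 0.43229761 -0.32625967  0.38362987] [-0.76320838 -0.2840866  -1.92796479]
```

View pics/wrist3.png

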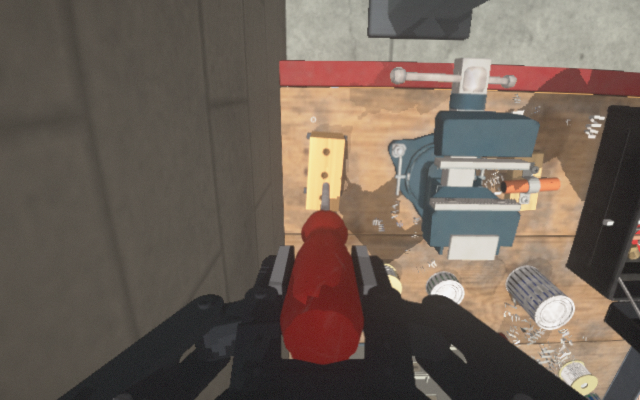

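View pics/scene3.png

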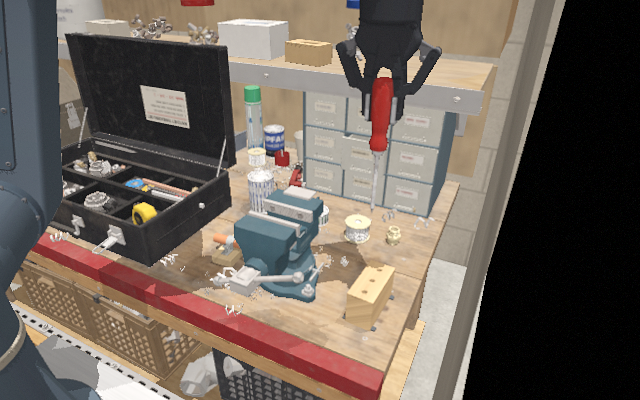

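The driver is out of the block: its tip shows at about (374,212) in the scene view and (326,184) in the wrist view. I'll zoom in and triangulate it.

```bash
python3 - <<'E'
from h import *
import pickle
w=pickle.load(open("wrist3.pkl","rb"));s=pickle.load(open("scene3.pkl","rb"))
a=cv2.resize(w["img"][170:230,300:350,::-1],None,fx=7,fy=7,interpolation=cv2.INTER_CUBIC)
b=cv2.resize(s["img"][160:220,350:400,::-1],None,fx=7,fy=7,interpolation=cv2.INTER_CUBIC)
cv2.imwrite("pics/z3.png",np.hstack([a,b]))
uv=[(u,v) for v in range(176,216,4) for u in range(318,334)]
print(np.round(dep(w,uv)[:,2].reshape(-1,16),3))
E
```

```text
[[ 0.071  0.071  0.069  0.069  0.064  0.06   0.058  0.059  0.061  0.065
   0.069  0.07   0.07   0.071  0.069  0.07 ]
 [ 0.071  0.07   0.071  0.071  0.071  0.071  0.07   0.07   0.071  0.07
   0.071  0.07   0.07   0.068  0.071 -0.001]
 [ 0.07   0.069  0.07   0.07   0.069  0.254  0.257  0.258  0.257  0.256
   0.254  0.251  0.069  0.069  0.07   0.071]
 [ 0.07   0.07   0.069  0.07   0.263  0.268  0.269  0.27   0.27   0.27
   0.267  0.263  0.07   0.07   0.069  0.07 ]
 [ 0.07   0.07   0.07   0.07   0.277  0.28   0.282  0.282  0.282  0.282
   0.28   0.276  0.07   0.067  0.069  0.069]
 [ 0.069  0.07   0.057  0.053  0.288  0.29   0.292  0.292  0.292  0.293
   0.291  0.286  0.071  0.07   0.07   0.07 ]
 [ 0.07   0.068  0.071  0.069  0.3    0.301  0.303  0.302  0.303  0.302
   0.301  0.298  0.068  0.07   0.069  0.069]
 [ 0.071  0.069  0.071  0.307  0.31   0.311  0.311  0.313  0.313  0.312
   0.31   0.307  0.071  0.071  0.07   0.07 ]
 [ 0.07   0.068  0.071  0.317  0.32   0.321  0.321  0.322  0.321  0.32
   0.319  0.315  0.069  0.07   0.069  0.069]
 [ 0.356  0.358  0.357  0.356  0.357  0.357  0.355  0.356  0.356  0.355
   0.356  0.356  0.355  0.356  0.354  0.353]]
```

View pics/z3.png

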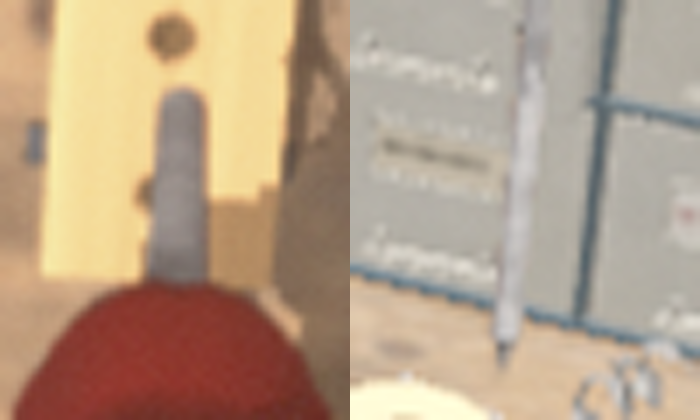

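```bash
cat >> h.py <<'E'
def tri(sa,ua,sb,ub):
    o1,d1=ray(sa,[ua]);o2,d2=ray(sb,[ub]);d1=d1[0]/np.linalg.norm(d1[0]);d2=d2[0]/np.linalg.norm(d2[0])
    A=np.c_[d1,-d2];l=np.linalg.lstsq(A,o2-o1,rcond=None)[0]
    p1=o1+d1*l[0];p2=o2+d2*l[1];return (p1+p2)/2,p1-p2
E
python3 - <<'E'
from h import *
import pickle
w=pickle.load(open("wrist3.pkl","rb"));s=pickle.load(open("scene3.pkl","rb"))
p,g=tri(w,(326,183.3),s,(371.7,212.1)); print("tip",p,"gap",g)
# shaft axis from wrist: pts with z .25-.325 near u
uv=np.array([(u,v) for v in range(186,210) for u in range(318,334)]);P=dep(w,uv)
k=P[:,2]>.25; rows=[]
for v in range(186,210):
    kk=k&(uv[:,1]==v)
    q=P[kk]; o,d=ray(w,[(uv[kk,0].mean(),v)]); d=d[0]/np.linalg.norm(d[0]); dh=d*np.array([1,1,0]); dh/=np.linalg.norm(dh)
    m=q[np.argsort(uv[kk,0])][len(q)//2]; rows.append(m+dh*0.00325)
rows=np.array(rows); c=rows.mean(0); dd=np.linalg.svd(rows-c)[2][0]; dd*=np.sign(dd[2]); print("axis",dd,"at",c)
for z in (.235,.24): print(c+dd*(z-c[2])/dd[2])
print(R.from_quat(sense()["tool_rot"]).as_matrix()[:,2])
E
```

```text
tip [ 0.43658067 -0.32491194  0.23568743] gap [ 0.0010399  -0.00290276  0.00028685]
axis [-0.02349729 -0.01821905  0.99955787] at [ 0.43382765 -0.32678087  0.29570657]
[ 0.43525472 -0.32567437  0.235     ]
[ 0.43513718 -0.3257655   0.24      ]
[ 0.00733383 -0.00561792 -0.99995733]
```

{"fn": "jog_arm", "kwargs": {
  "motion": [
    [0, 1.5, 0, 0, 255],
    [0.4, 3, 0, 0, 255],
    [0.4, 3.5, 0, 0, 255],
    [0.4, 3.5, 0, 0, 255],
    [0.4, 3.5, 0, 0, 255],
    [0.4, 3.5, 0, 0, 255],
    [0.4, 3.5, 0, 0, 255],
    [0.4, 3.5, 0, 0, 255],
    [0.3, 3, 0, 0, 255],
    [0, 2, 0, 0, 255]
  ]
}}

```text
t: 6.58
tcp_pos: [0.4501, -0.002, 0.3675]
tool_rot: [0.001, 1.0, 0.007, -0.011]
force: [0.7, -0.1, -0.6]
finger_gap: 0.328
```

{"fn": "jog_arm", "kwargs": {
  "motion": [
    [1, 0.4, 0, 0, 255],
    [0, 0, 0, 0, 255],
    [0, 0, 0, 0, 255]
  ]
}}

```text
t: 6.83
tcp_pos: [0.4557, 0.009, 0.3638]
tool_rot: [-0.003, 1.0, 0.009, -0.017]
force: [0.4, -0.3, -0.9]
finger_gap: 0.332
```

```bash
python3 - <<'E'
from h import *
import pickle
for n in ("wrist","scene"):
    s=snapshot(n); save(s,n+"4"); pickle.dump(s,open(n+"4.pkl","wb"))
z=sense();print(z["tcp_pos"],z["force"],z["tool_rot"],R.from_quat(z["tool_rot"]).as_matrix()[:,2],z["q"])
E
```

```text
[0.45615916 0.00791101 0.3640755 ] [-0.434736   -0.36026368 -1.7201964 ] [-0.0024453   0.99983506  0.00837381 -0.01592971] [-0.03189512  0.01666695 -0.99935225] [-0.23433361  0.15949755  1.62382272  0.00894641  1.39318117 -1.81175573]
```

View pics/wrist4.png

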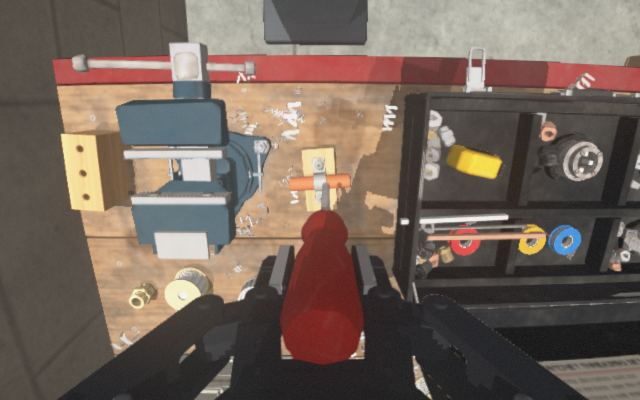

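View pics/scene4.png

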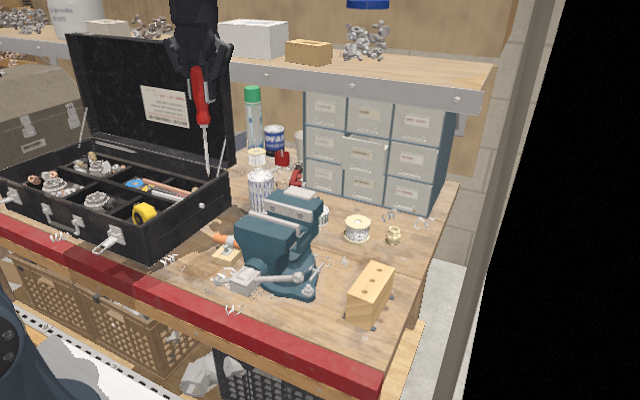

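```bash
python3 - <<'E'
from h import *
import pickle
w=pickle.load(open("wrist4.pkl","rb"));s=pickle.load(open("scene4.pkl","rb"))
a=cv2.resize(w["img"][145:205,295:355,::-1],None,fx=6,fy=6,interpolation=cv2.INTER_CUBIC)
b=cv2.resize(s["img"][130:190,180:240,::-1],None,fx=6,fy=6,interpolation=cv2.INTER_CUBIC)
cv2.imwrite("pics/z4.png",np.hstack([a,b]))
uv=[(u,v) for v in range(150,205,1) for u in range(308,332)]
P=dep(w,uv); Z=np.round(P[:,2].reshape(-1,24)*1000).astype(int)
for v,r in zip(range(150,205),Z): print(v,*r)
E
```

```text
150 20 20 20 20 20 21 21 21 19 19 19 19 20 20 19 20 509 509 19 21 19 19 20 19
151 20 19 21 20 20 19 20 19 20 19 20 19 20 20 20 21 21 20 21 20 19 21 20 19
152 19 19 20 20 20 19 21 20 20 22 20 20 20 19 18 19 18 21 20 19 19 20 20 19
153 20 20 20 20 20 19 20 19 20 18 20 19 21 21 19 19 19 19 21 20 21 20 21 20
154 19 20 19 19 19 20 19 20 21 20 20 20 19 19 20 20 21 20 18 21 20 21 19 20
155 20 22 20 21 19 20 20 19 19 19 20 21 20 21 20 20 20 20 21 19 19 20 19 18
156 19 20 21 21 19 19 20 19 20 20 20 20 19 19 20 21 19 20 21 21 20 19 21 19
157 20 23 19 20 19 19 20 20 22 22 23 23 21 24 21 23 21 21 20 21 21 20 20 19
158 21 19 20 21 20 23 21 23 23 23 23 22 22 24 24 23 21 20 20 21 19 20 21 19
159 19 20 20 21 20 23 22 22 22 22 23 21 21 22 22 22 20 20 20 21 20 20 19 19
160 20 19 21 19 20 21 23 23 22 23 22 22 22 21 22 21 20 20 19 20 19 20 20 19
161 20 20 19 21 21 22 22 21 40 40 41 42 40 21 21 21 19 20 22 21 20 20 21 21
162 20 20 21 20 21 22 22 40 42 41 42 42 42 40 24 22 22 21 19 20 20 21 19 19
163 19 21 19 20 20 22 21 40 40 43 41 40 41 41 38 22 21 21 21 19 20 20 20 22
164 19 21 19 20 19 22 21 41 41 42 
[... 2564 characters left out ...]
9 271 271 267 264 19 22
197 19 19 19 18 19 20 20 20 21 24 26 25 26 27 269 271 272 275 271 271 270 265 21 20
198 20 20 20 20 19 19 19 18 24 23 27 26 27 26 271 275 274 276 275 275 273 270 19 21
199 21 19 21 20 20 21 21 21 22 21 24 26 27 27 274 277 277 279 278 276 275 273 20 19
200 20 20 20 21 21 21 20 19 23 22 24 26 26 24 509 280 279 281 279 279 277 273 21 19
201 20 20 20 18 19 21 19 20 22 23 20 23 25 274 280 281 283 282 281 281 280 277 22 20
202 20 20 19 20 20 19 20 20 23 23 22 22 23 279 283 284 285 285 285 284 283 279 20 20
203 21 19 20 20 19 20 20 20 19 20 21 21 20 281 285 285 287 287 288 287 284 281 20 20
204 20 20 19 20 509 19 20 20 19 20 19 18 20 284 287 289 289 291 291 290 288 284 19 20
```

View pics/z4.png

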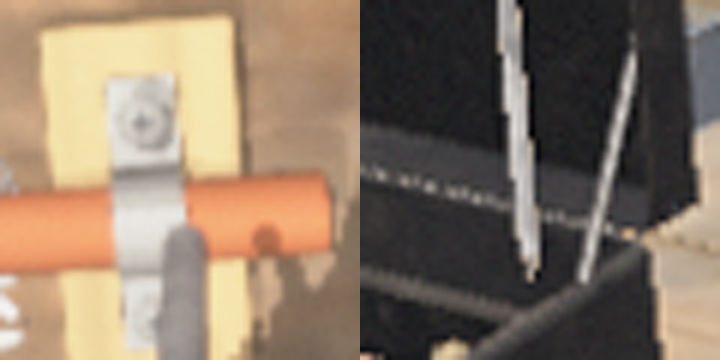

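```bash
python3 - <<'E'
from h import *
import pickle
w=pickle.load(open("wrist4.pkl","rb"));s=pickle.load(open("scene4.pkl","rb"))
p,g=tri(w,(325.6,182.5),s,(268.3,176.7)); print("tip",p,"gap",g)
print("tip wrist/scene at z .215",onz(w,[(325.6,182.5)],.215),onz(s,[(268.3,176.7)],.215))
print("head wrist",onz(w,[(319,164.7)],.041),"scene",onz(s,[(225,244.7)],.041))
E
```

```text
tip [ 0.49167689 -0.03009917  0.19393417] gap [-0.06672519  0.08893037 -0.01344482]
tip wrist/scene at z .215 [[0.45158937 0.01352138 0.215     ]] [[ 0.50100059 -0.09043245  0.215     ]]
head wrist [[0.46673878 0.00879189 0.041     ]] scene [[0.46501634 0.00899674 0.041     ]]
```

```bash
python3 - <<'E'
from h import *
import pickle
w=pickle.load(open("wrist4.pkl","rb"));s=pickle.load(open("scene4.pkl","rb"))
p,g=tri(w,(325.6,182.5),s,(208.3,176.7)); print("tip",p,"gap",g)
print("tip wrist/scene at z .215",onz(w,[(325.6,182.5)],.215),onz(s,[(208.3,176.7)],.215))
E
```

```text
tip [0.45067765 0.0146481  0.21366934] gap [ 0.00234618 -0.00218778  0.00050129]
tip wrist/scene at z .215 [[0.45158937 0.01352138 0.215     ]] [[0.44709774 0.01352324 0.215     ]]
```

{"fn": "jog_arm", "kwargs": {
  "motion": [
    [0.8, -0.2, 0, 0, 255],
    [0.8, -0.3, 0, 0, 255],
    [0, 0, -2, 0, 255],
    [0, 0, -2.5, 0, 255],
    [0, 0, -2.5, 0, 255],
    [0, 0, -2, 0, 255],
    [0, 0, -1, 0, 255],
    [0, 0, 0, 0, 255],
    [0, 0, 0, 0, 255]
  ]
}}

```text
t: 7.68
tcp_pos: [0.4818, -0.0095, 0.2614]
tool_rot: [0.006, 1.0, 0.006, -0.011]
force: [-0.4, -1.2, -0.5]
finger_gap: 0.327
```

```bash
python3 - <<'E'
from h import *
import pickle
for n in ("wrist","scene"):
    s=snapshot(n); save(s,n+"5"); pickle.dump(s,open(n+"5.pkl","wb"))
w=pickle.load(open("wrist5.pkl","rb"));s=pickle.load(open("scene5.pkl","rb"))
a=cv2.resize(w["img"][145:205,295:355,::-1],None,fx=6,fy=6,interpolation=cv2.INTER_CUBIC)
b=cv2.resize(s["img"][200:260,190:250,::-1],None,fx=6,fy=6,interpolation=cv2.INTER_CUBIC)
cv2.imwrite("pics/z5.png",np.hstack([a,b]))
z=sense();print(z["tcp_pos"],z["force"],R.from_quat(z["tool_rot"]).as_matrix()[:,2])
E
```

```text
[ 0.48210037 -0.00938206  0.26217689] [-0.29083158 -0.13133062 -0.40968743] [-0.01962086  0.01142583 -0.9997422 ]
```

View pics/z5.png

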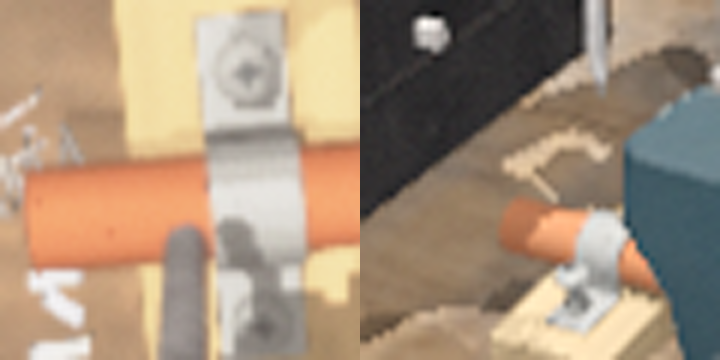

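View pics/scene5.png

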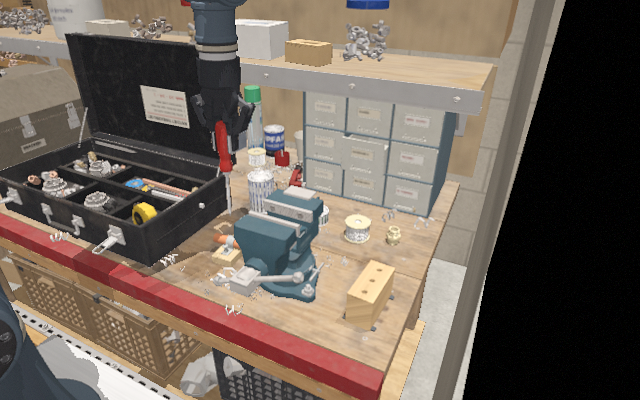

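```bash
cat > m5.py <<'E'
from h import *
import pickle,sys
def rep(i,wt,wh,st,sh=(225,244.7),zz=.1125):
    w=pickle.load(open(f"wrist{i}.pkl","rb"));s=pickle.load(open(f"scene{i}.pkl","rb"))
    p,g=tri(w,wt,s,st); print("tip",p,"gap",g)
    a=onz(w,[wt],zz)[0]-onz(w,[wh],.041)[0]; b=onz(s,[st],zz)[0]-onz(s,[sh],.041)[0]
    p2,g2=tri(w,wh,s,sh); print("head tri",p2,g2)
    print("tip-head wrist",a[:2]*100,"scene",b[:2]*100,"tri",(p-p2)*100,"cm")
E
python3 -c "
from m5 import *
rep(5,(326.2,182.5),(336.2,157),(230,214.7))"
```

```text
tip [ 0.47807203 -0.00474841  0.11591112] gap [ 0.00115078 -0.00111438  0.00026821]
head tri [0.46701045 0.00900471 0.04009621] [ 0.00185795 -0.00186651  0.00021923]
tip-head wrist [ 1.17477963 -1.32549483] scene [ 1.65886085 -0.97341648] tri [ 1.10615813 -1.37531274  7.58149068] cm
```

{"fn": "jog_arm", "kwargs": {
  "motion": [
    [-1.1, 1.3, 0, 0, 255],
    [0, 0, 0, 0, 255],
    [0, 0, 0, 0, 255],
    [0, 0, 0, 0, 255]
  ]
}}

```text
t: 8.12
tcp_pos: [0.4721, 0.0042, 0.2654]
tool_rot: [0.006, 1.0, 0.005, -0.007]
force: [-0.8, -0.2, -0.5]
finger_gap: 0.328
```

{"fn": "jog_arm", "kwargs": {
  "motion": [
    [0, 0, -1, 0, 255],
    [0, 0, -1.5, 0, 255],
    [0, 0, -1, 0, 255],
    [0, 0, 0, 0, 255],
    [0, 0, 0, 0, 255]
  ]
}}

```text
t: 8.53
tcp_pos: [0.4745, 0.0045, 0.2331]
tool_rot: [0.005, 1.0, 0.004, -0.001]
force: [0.2, -0.6, -0.9]
finger_gap: 0.327
```

```bash
cat > shot.py <<'E'
from h import *
import pickle,sys
i=sys.argv[1]
for n in ("wrist","scene"):
    s=snapshot(n); save(s,n+i); pickle.dump(s,open(n+i+".pkl","wb"))
w=pickle.load(open(f"wrist{i}.pkl","rb"));s=pickle.load(open(f"scene{i}.pkl","rb"))
a=cv2.resize(w["img"][145:205,295:355,::-1],None,fx=6,fy=6,interpolation=cv2.INTER_CUBIC)
b=cv2.resize(s["img"][210:260,200:250,::-1],None,fx=7.2,fy=7.2,interpolation=cv2.INTER_CUBIC)
cv2.imwrite(f"pics/z{i}.png",np.hstack([a,b]))
z=sense();print(z["tcp_pos"],z["force"],R.from_quat(z["tool_rot"]).as_matrix()[:,2],abs(z["qd"]).max())
E
python3 shot.py 6
```

```text
[0.4746768  0.00440975 0.23340667] [ 0.01895603  0.02251974 -0.8697689 ] [-0.00232434  0.00733485 -0.9999704 ] 0.00501557856893492
```

View pics/z6.png

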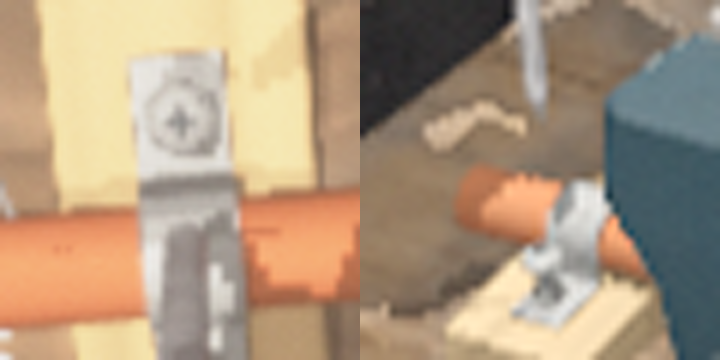

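```bash
python3 -c "
from m5 import *
rep(6,(326,182),(325.5,164.2),(225,225.7),zz=.0855)
s=pickle.load(open('scene6.pkl','rb'))
P=dep(s,[(u,v) for v in range(243,248) for u in range(219,229)]);k=P[:,2]>.0375
import numpy as np
uv=np.array([(u,v) for v in range(243,248) for u in range(219,229)]);print(uv[k].mean(0))
w=pickle.load(open('wrist6.pkl','rb'))
uv=np.array([(u,v) for v in range(155,173) for u in range(315,337)]);P=dep(w,uv);k=P[:,2]>.036;print(uv[k].mean(0),k.sum(),np.ptp(P[k],0))
"
```

```text
tip [0.47316898 0.00844641 0.08684389] gap [ 0.00108591 -0.00097223  0.00027853]
head tri [0.46612285 0.00890015 0.04063333] [ 0.00119294 -0.0010946   0.0002372 ]
tip-head wrist [ 0.74499654 -0.03618277] scene [0.90158868 0.11613023] tri [ 0.7046135  -0.04537379  4.62105575] cm
[224.84210526 244.68421053]
[324.71171171 164.04504505] 111 [0.07864231 0.01174371 0.33765295]
```

{"fn": "jog_arm", "kwargs": {
  "motion": [
    [-0.8, 0, 0, 0, 255],
    [0, 0, 0, 0, 255],
    [0, 0, -1, 0, 255],
    [0, 0, -1, 0, 255],
    [0, 0, 0, 0, 255],
    [0, 0, 0, 0, 255]
  ]
}}

```text
t: 9.13
tcp_pos: [0.4674, 0.0039, 0.2166]
tool_rot: [0.005, 1.0, 0.003, 0.003]
force: [-0.1, -0.8, -1.3]
finger_gap: 0.33
```

```bash
python3 shot.py 7
```

```text
[0.46755546 0.00394518 0.21679172] [-0.13665159 -0.36434823 -0.11481013] [ 0.00570986  0.00528356 -0.99996974] 0.0061311229660778776
```

View pics/z7.png

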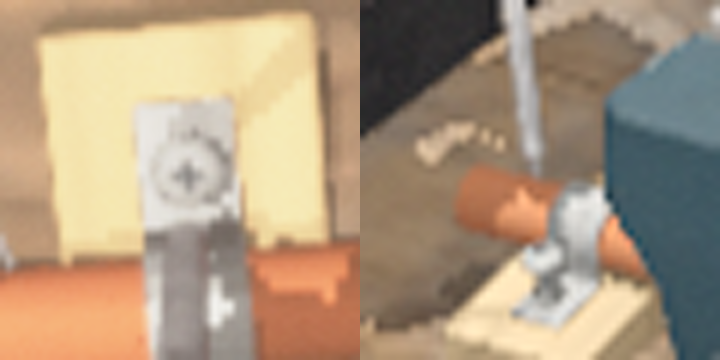

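```bash
python3 -c "
from m5 import *
rep(7,(325.8,182.2),(326.2,173.7),(224,234.7),sh=(224.8,244.7),zz=.0695)
import numpy as np
w=pickle.load(open('wrist7.pkl','rb'))
uv=np.array([(u,v) for v in range(163,182) for u in range(315,337)]);P=dep(w,uv);k=(P[:,2]>.036)&(P[:,2]<.046);print(uv[k].mean(0),k.sum())
for v in range(163,186): print(v,*[int(1000*z) for z in P[uv[:,1]==v,2]])
"
```

```text
tip [0.46750056 0.00811062 0.06733118] gap [ 0.0026358  -0.00226216  0.00070927]
head tri [0.46624721 0.00877087 0.04091314] [ 0.00214561 -0.00187272  0.00051358]
tip-head wrist [ 0.09433863 -0.08854464] scene [-0.14271364 -0.26132397] tri [ 0.12533525 -0.06602424  2.64180395] cm
[325.82926829 172.70731707] 123
163 21 19 21 22 21 22 358 21 20 21 21 21 21 21 21 21 22 21 22 19 19 18
164 20 19 23 20 22 22 21 22 23 21 22 22 20 21 358 21 21 21 21 19 19 19
165 19 20 21 22 21 22 22 22 21 21 21 23 22 23 21 21 21 21 21 19 20 19
166 20 18 21 21 20 21 22 21 22 22 22 21 20 21 21 22 21 20 21 19 18 19
167 19 21 19 22 21 21 21 21 22 38 39 39 39 39 22 24 21 20 21 20 19 19
168 19 19 18 21 22 21 21 40 38 39 39 39 42 40 39 22 22 21 21 19 19 19
169 18 19 20 22 21 20 38 39 40 40 41 40 41 41 40 39 21 22 22 20 18 19
170 19 20 20 20 23 22 39 41 42 41 41 41 43 40 39 40 39 21 22 21 19 20
171 18 19 19 21 21 39 40 40 41 41 42 43 41 43 39 40 40 21 22 21 20 20
172 19 19 20 22 20 40 41 41 40 43 42 42 41 42 41 41 40 39 22 22 20 19
173 21 19 20 21 21 39 40 40 41 41 42 41 42 42 42 42 39 39 23 21 19 20
174 20 19 20 22 20 39 40 41 41 42 40 42 42 41 41 41 40 22 21 22 18 19
175 19 20 20 21 21 22 40 41 40 41 41 42 42 43 41 40 41 21 21 22 20 20
176 20 19 18 21 22 21 40 40 41 42 41 43 41 41 42 41 38 21 22 21 19 20
177 19 19 20 20 23 23 21 39 41 42 42 41 41 41 41 39 21 21 21 22 20 20
178 19 18 19 20 21 22 22 358 40 39 41 41 39 40 39 22 21 22 21 23 20 19
179 19 19 20 20 21 22 21 22 21 22 21 39 21 21 22 20 22 20 22 22 19 358
180 19 19 20 20 22 21 23 22 22 22 21 22 21 21 21 21 21 22 21 21 19 20
181 20 20 20 20 22 22 22 21 21 21 21 23 21 22 21 22 20 21 22 22 20 20
182
183
184
185
```

{"fn": "jog_arm", "kwargs": {
  "motion": [
    [0, 0.1, -0.7, 0, 255],
    [0, 0, -0.5, 0, 255],
    [0, 0, 0, 0, 255],
    [0, 0, 0, 0, 255],
    [0, 0, 0, 0, 255]
  ]
}}

```text
t: 9.65
tcp_pos: [0.4685, 0.0049, 0.2048]
tool_rot: [0.005, 1.0, 0.002, 0.004]
force: [0.7, -0.4, 0.2]
finger_gap: 0.329
```

```bash
python3 shot.py 8
```

```text
[0.46855555 0.00483507 0.20497615] [-0.62586589 -0.73881681 -0.70593867] [ 0.00873213  0.00459182 -0.99995133] 0.0022173293683503234
```

View pics/z8.png

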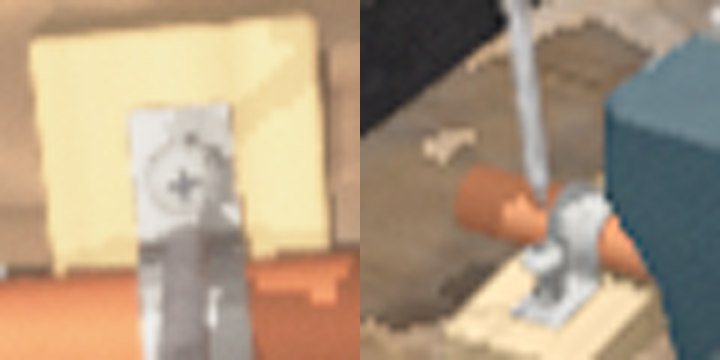

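```bash
python3 -c "
from m5 import *
import numpy as np
w=pickle.load(open('wrist8.pkl','rb'))
uv=np.array([(u,v) for v in range(163,185) for u in range(315,337)]);P=dep(w,uv);k=(P[:,2]>.036)&(P[:,2]<.046);c=uv[k].mean(0);print(c,k.sum())
for v in range(166,185): print(v,*[int(1000*z) for z in P[uv[:,1]==v,2]])
rep(8,(325.5,182.5),c,(225.1,238.2),sh=(224.8,244.7),zz=.056)
s=pickle.load(open('scene8.pkl','rb'))
uv=[(u,v) for v in range(230,250) for u in range(216,236)];Q=dep(s,uv).reshape(20,20,3)
for i in range(20): print(230+i,*[int(1000*z) for z in Q[i,:,2]])
"
```

```text
[325.20769231 174.18461538] 130
166 18 20 23 22 20 22 21 21 21 21 22 21 22 22 21 21 21 21 22 20 19 19
167 19 19 20 22 22 20 22 20 21 21 21 22 22 22 22 22 22 20 21 20 20 20
168 19 19 22 21 22 20 22 21 23 39 39 37 21 22 23 21 21 22 21 19 19 19
169 20 19 21 22 21 21 21 40 38 39 39 39 41 39 22 22 21 21 23 18 19 19
170 20 19 21 22 21 22 39 40 39 42 41 40 40 39 39 38 23 22 20 20 20 19
171 20 18 22 21 21 38 40 41 41 41 42 42 41 41 40 40 22 22 22 20 19 19
172 18 346 21 22 21 40 40 41 40 41 41 41 42 42 41 40 39 21 20 19 20 19
173 18 20 21 21 40 40 42 41 41 42 41 40 41 41 40 40 39 20 20 19 19 21
174 19 19 23 21 40 41 42 42 41 41 40 41 41 39 42 41 40 22 22 20 19 18
175 19 20 20 21 38 41 42 42 41 42 41 41 42 43 41 41 39 23 21 21 19 19
176 19 19 23 21 22 40 40 42 41 42 41 42 41 40 41 41 39 21 22 20 20 18
177 19 20 22 22 20 39 41 40 42 39 41 42 41 41 40 39 38 21 23 20 20 20
178 19 21 20 22 22 40 40 40 40 40 41 41 42 41 41 39 21 21 20 20 19 20
179 20 19 20 22 19 22 21 39 42 42 42 41 40 41 39 22 21 21 22 20 19 19
180 20 18 20 22 22 22 21 22 40 41 39 40 38 21 21 21 21 21 21 22 20 19
181 20 20 20 21 2
[... 1049 characters left out ...]
41 43 42 44 44 44 43 150
239 33 34 36 36 36 35 36 37 37 38 42 42 40 42 40 43 40 43 43 147
240 29 34 33 33 33 34 35 35 37 37 40 39 38 39 41 41 40 41 39 41
241 27 27 30 30 30 34 33 32 33 35 35 38 38 36 38 38 42 39 40 40
242 -1 0 23 27 28 27 30 30 31 31 34 35 34 37 37 36 38 36 37 36
243 2 0 0 0 -1 0 25 27 42 43 41 34 35 33 33 36 36 35 36 36
244 0 0 0 0 0 0 1 41 42 41 42 41 31 30 31 33 33 32 33 34
245 0 1 1 0 0 0 38 41 41 42 41 39 38 28 30 31 32 29 30 31
246 0 0 -1 0 0 21 18 39 40 39 39 39 25 25 27 27 27 29 26 27
247 2 1 -1 0 565 18 21 18 34 34 33 24 22 22 24 24 25 24 19 20
248 0 0 -1 20 20 20 19 19 30 33 33 22 23 21 22 22 22 21 22 19
249 0 0 20 18 19 21 20 20 20 28 28 22 22 21 21 21 21 21 20 21
```

{"fn": "jog_arm", "kwargs": {
  "motion": [
    [-0.4, 0, -0.2, 0, 255],
    [0, 0, 0, 0, 255],
    [0, 0, 0, 0, 255],
    [0, 0, 0, 0, 255],
    [0, 0, 0, 0, 255]
  ]
}}

```text
t: 10.17
tcp_pos: [0.4642, 0.0048, 0.2031]
tool_rot: [0.005, 1.0, 0.002, 0.005]
force: [0.1, -0.5, -1.0]
finger_gap: 0.329
```

```bash
python3 shot.py 9
```

```text
[0.46421688 0.00479998 0.20307326] [ 0.51396157  0.88984145 -0.43216647] [ 0.00927836  0.00442284 -0.99994717] 0.00197080114361835
```

View pics/z9.png

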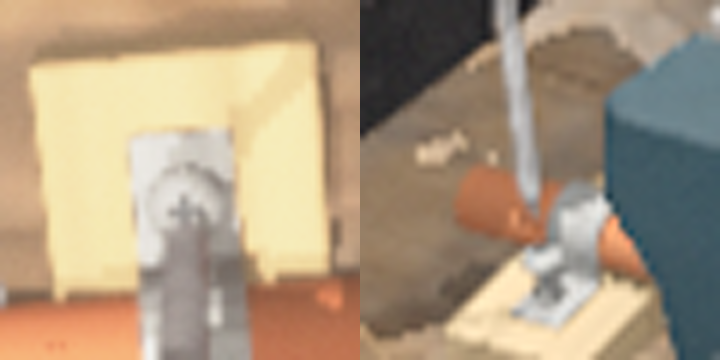

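```bash
python3 -c "
from m5 import *
import numpy as np
w=pickle.load(open('wrist9.pkl','rb'))
uv=np.array([(u,v) for v in range(168,195) for u in range(315,337)]);P=dep(w,uv)
for v in range(171,190): print(v,*[int(1000*z) for z in P[uv[:,1]==v,2]])
rep(9,(325,182),(325.6,179.6),(223.4,239.1),sh=(224.8,244.5),zz=.054)
s=pickle.load(open('scene9.pkl','rb'))
uv=[(u,v) for v in range(232,250) for u in range(216,236)];Q=dep(s,uv).reshape(18,20,3)
for i in range(18): print(232+i,*[int(1000*z) for z in Q[i,:,2]])
"
python3 - <<'E'
import cv2
a=cv2.imread('pics/scene9.png')[225:255,205:245]; b=cv2.imread('pics/wrist9.png')[165:195,305:345]
cv2.imwrite('pics/zz9.png',cv2.hconcat([cv2.resize(x,None,fx=10,fy=10,interpolation=cv2.INTER_NEAREST) for x in (b,a)]))
E
```

```text
171 20 18 22 21 21 22 20 22 22 22 22 20 22 21 22 22 21 21 22 19 20 18
172 20 19 21 21 21 22 20 21 22 21 23 25 22 23 21 20 22 22 22 20 19 20
173 20 19 21 21 22 22 22 23 39 39 40 39 39 38 21 21 23 22 22 20 18 19
174 20 20 20 20 344 21 38 39 40 39 40 41 39 39 39 22 21 22 21 21 19 19
175 19 21 22 21 22 22 40 39 39 40 40 40 41 41 39 39 21 22 22 19 20 20
176 18 20 21 21 21 40 40 41 41 42 42 42 40 41 40 40 38 22 22 19 18 20
177 20 20 22 21 21 39 40 40 41 40 40 41 40 41 41 40 40 22 22 20 21 19
178 19 19 21 22 20 40 41 41 41 41 42 41 42 42 41 41 39 21 22 20 19 21
179 19 20 20 22 39 40 41 41 42 41 43 43 42 42 40 41 41 22 21 344 20 19
180 19 19 20 21 21 40 42 41 43 42 41 42 42 41 42 41 40 20 21 22 19 19
181 19 19 19 21 20 40 39 41 40 41 42 42 42 40 42 41 39 21 21 21 19 19
182 20 20 20 21 21 40 40 41 42 65 66 66 65 41 40 40 23 21 22 21 20 20
183 19 19 19 21 21 21 39 40 65 69 70 70 70 66 40 39 22 22 21 21 20 20
184 19 20 20 21 22 22 21 39 69 72 73 72 73 71 66 20 21 20 21 22 20 18
185 20 20 21 22 21 22 23 21 72 75 76 77 75 74 68 20 21 22 22 22 19 18
186 20 19 20 22 21 21 22 69 77 78 79 79 80 77 71
[... 914 characters left out ...]
42 41 43 43 43 43 43 43 151
239 32 32 33 33 35 35 37 37 56 39 40 42 42 41 42 43 42 44 43 148
240 32 32 33 33 34 34 33 36 36 36 39 39 40 39 40 40 42 41 38 41
241 27 28 29 29 32 32 33 33 33 34 37 38 38 38 38 40 40 40 38 39
242 0 0 22 27 27 28 30 30 30 32 35 36 36 37 40 37 38 38 36 37
243 0 2 1 1 1 -1 26 23 41 41 42 34 33 33 35 37 37 35 34 35
244 0 0 0 0 2 0 1 42 42 42 40 40 31 29 32 34 33 32 31 34
245 1 -1 3 0 0 0 40 42 42 41 41 40 37 29 29 31 31 29 31 29
246 0 0 0 0 1 22 20 38 40 40 39 39 24 25 28 27 28 26 26 27
247 0 1 0 0 20 19 21 21 35 36 35 21 22 21 23 23 24 25 20 20
248 0 1 1 21 20 21 20 20 31 34 32 22 21 22 22 22 24 23 20 20
249 0 1 21 19 21 21 19 21 21 29 29 21 24 22 21 22 565 19 18 19
```

View pics/zz9.png

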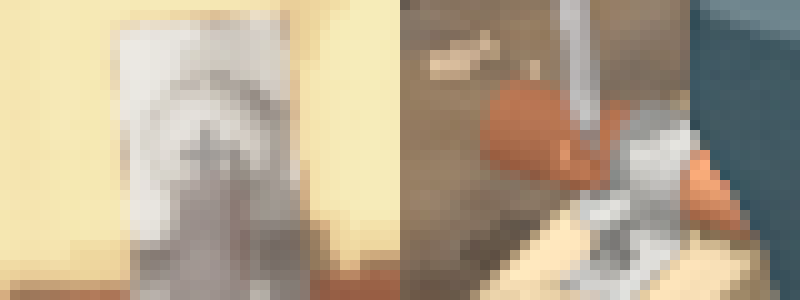

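```bash
python3 -c "
from m5 import *
for z in (.053,.056): rep(9,(325.2,182),(325.3,179.2),(223.9,239.3),sh=(224.8,244.6),zz=z)
"
```

```text
tip [0.46418019 0.00783835 0.05705243] gap [ 0.00182378 -0.0015342   0.00050215]
head tri [0.46556941 0.00824142 0.0418166 ] [ 0.00205684 -0.00173765  0.00054629]
tip-head wrist [-0.05771431 -0.02619152] scene [0.22625208 0.26272162] tri [-0.13892152 -0.04030643  1.52358381] cm
tip [0.46418019 0.00783835 0.05705243] gap [ 0.00182378 -0.0015342   0.00050215]
head tri [0.46556941 0.00824142 0.0418166 ] [ 0.00205684 -0.00173765  0.00054629]
tip-head wrist [-0.14344331 -0.02990988] scene [-0.09782936 -0.02433795] tri [-0.13892152 -0.04030643  1.52358381] cm
```

{"fn": "jog_arm", "kwargs": {
  "motion": [
    [0.1, 0.05, -0.3, 0, 255],
    [0, 0, 0, 0, 255],
    [0, 0, 0, 0, 255],
    [0, 0, 0, 0, 255],
    [0, 0, 0, 0, 255],
    [0, 0, 0, 0, 255]
  ]
}}

```text
t: 10.77
tcp_pos: [0.4656, 0.0053, 0.1997]
tool_rot: [0.005, 1.0, 0.002, 0.005]
force: [-0.1, 0.8, 0.1]
finger_gap: 0.328
```

```bash
python3 shot.py 10; python3 - <<'E'
from m5 import *
s=pickle.load(open('scene10.pkl','rb'))
uv=[(u,v) for v in range(234,250) for u in range(216,236)];Q=dep(s,uv).reshape(16,20,3)
for i in range(16): print(234+i,*[int(1000*z) for z in Q[i,:,2]])
w=pickle.load(open('wrist10.pkl','rb'))
uv=np.array([(u,v) for v in range(168,195) for u in range(315,337)]);P=dep(w,uv)
for v in range(171,188): print(v,*[int(1000*z) for z in P[uv[:,1]==v,2]])
E
```

```text
[0.46562061 0.00532077 0.19974175] [ 0.40445942 -0.39203724 -0.95858114] [ 0.00957638  0.0044083  -0.99994443] 0.002270327125092079
234 40 43 41 43 43 43 69 70 69 67 1 2 1 0 -1 1 0 21 157 160
235 41 41 41 40 41 41 41 68 68 65 41 40 40 45 44 45 44 42 154 155
236 39 40 42 41 40 41 40 65 64 565 42 40 42 44 43 44 44 45 153 155
237 38 37 38 38 38 40 38 61 61 61 39 42 43 44 45 44 43 45 150 152
238 35 35 36 37 38 37 39 59 58 39 39 45 41 43 42 43 43 43 44 150
239 33 33 36 35 36 34 38 39 55 39 38 40 41 41 42 42 40 42 40 147
240 30 32 31 34 34 35 35 37 52 35 38 39 42 38 40 40 41 39 40 40
241 25 26 30 30 32 30 32 32 34 34 35 37 37 38 38 38 38 39 40 38
242 0 0 24 26 565 28 29 30 31 32 36 36 37 36 37 38 38 37 37 38
243 0 -1 0 0 0 0 26 30 42 42 41 33 33 33 34 37 36 35 36 35
244 0 1 0 0 2 3 0 42 41 42 42 42 30 31 31 34 34 33 33 34
245 -1 0 2 0 0 0 38 40 41 41 42 41 39 29 31 30 31 31 31 31
246 1 0 0 0 0 19 18 39 41 39 40 40 26 24 26 27 28 28 27 25
247 0 0 0 0 19 19 20 20 34 35 35 22 21 23 23 23 25 25 20 20
248 0 0 1 19 20 19 21 20 34 33 32 22 22 21 22 24 22 22 19 19
249 1 2 19 20 19 19 20 20 22 28 3
[... 521 characters left out ...]
78 19 20 22 23 39 41 40 42 40 41 42 43 41 41 42 41 39 21 21 20 19 20
179 19 20 21 22 41 40 41 42 42 341 42 42 41 42 40 41 40 22 20 20 20 20
180 20 19 20 21 39 41 42 40 42 41 42 42 43 43 40 40 39 21 19 19 19 19
181 19 19 20 22 22 41 42 42 41 40 41 41 40 41 41 40 21 23 20 21 20 19
182 19 18 21 21 21 39 41 40 42 62 62 61 62 42 40 38 21 23 21 21 19 20
183 19 20 21 21 20 22 40 40 62 65 65 67 66 63 39 23 23 22 20 20 19 19
184 18 19 20 22 20 22 22 39 66 67 70 71 68 67 62 21 21 22 21 22 20 19
185 18 20 20 22 21 22 21 21 70 72 72 75 71 70 66 22 22 22 21 22 20 19
186 19 20 19 23 22 21 21 65 73 76 76 75 75 73 69 22 21 22 21 22 20 19
187 19 20 19 22 22 22 23 70 76 78 78 80 78 77 72 21 22 341 22 22 19 20
```

View pics/z10.png

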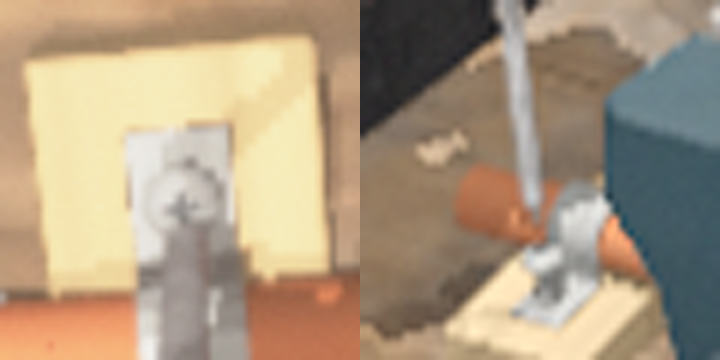

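View pics/scene10.png

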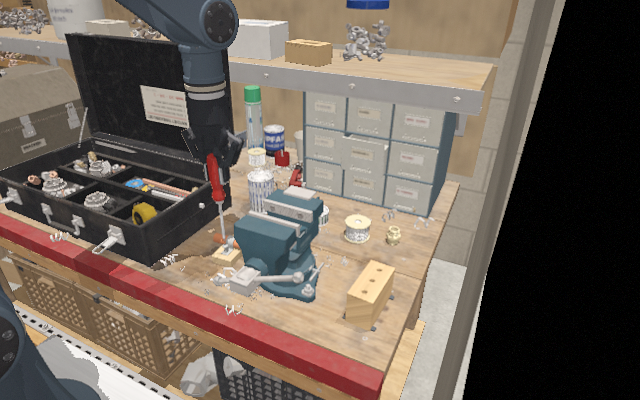

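```bash
python3 -c "
from m5 import *
for z in (.051,.0535): rep(10,(325.2,181.9),(325,178.1),(224,240.2),sh=(224.8,244.6),zz=z)
s=pickle.load(open('scene10.pkl','rb'));P=dep(s,[(223,236),(223,234),(223,230),(222,225),(221,218)]);print(P)
"
```

```text
tip [0.4652811  0.00852528 0.05384267] gap [ 0.00221085 -0.00185681  0.00060855]
head tri [0.46518769 0.00826573 0.04192117] [ 0.0016355 -0.0013864  0.00043  ]
tip-head wrist [0.09699455 0.00499176] scene [0.17925691 0.22556844] tri [0.00934124 0.02595583 1.19215032] cm
tip [0.4652811  0.00852528 0.05384267] gap [ 0.00221085 -0.00185681  0.00060855]
head tri [0.46518769 0.00826573 0.04192117] [ 0.0016355 -0.0013864  0.00043  ]
tip-head wrist [0.02558    0.00189525] scene [-0.08953212 -0.01253687] tri [0.00934124 0.02595583 1.19215032] cm
[[0.46234268 0.00912122 0.06596944]
 [0.4631743  0.00913557 0.07071186]
 [0.46365721 0.00813025 0.08116843]
 [0.46359981 0.00907676 0.09377464]
 [0.4613646  0.00737598 0.11322652]]
```

```bash
python3 -c "
from station import *
z=sense();print(z['t'],z['tcp_pos'],z['finger_gap'],abs(z['qd']).max());print(sign_off())"
```

```text
10.8667 [0.46562061 0.00532077 0.19974175] 0.32769665032309603 0.002270327125092079
the job is handed in; nothing more can be done
None
```

I pulled the screwdriver straight up out of the block and carried it over the vice with its tip at about 0.21 m or higher. I then lowered it over the proud screw (the one nearer the robot) in camera-checked steps and handed it in at 10.9 s, still gripped.

**Position over the screw:** Triangulating from the scene and wrist views puts the tip within about 0.3 mm of the screw head's centre seen from above. It is about 12 mm above the head's top.

**Where the views disagree:** On the last shot, the single-view offsets reach about 1 mm at a tip height of 0.0535 m. At 0.051 m they spread to about 3 mm. The two cameras' sight lines miss each other by 2–3 mm, the same for tip and head, so this hardly affects their relative position.

**Grip and stillness:** The finger opening held steady at about 0.33, and the arm was essentially still (joint speeds under 0.003 rad/s). No contact forces showed up at the wrist.

**Tilt:** The gripper was about 0.01 rad from vertical at the end. The driver leaned about 0.03 rad when I measured it just after lifting; I did not measure its lean again at the end.

**Jog drift:** The jogs drifted by up to 12 mm sideways, and tilted the tool by up to about 0.04 rad. I corrected the sideways drift by looking again, and the tilt went back down to 0.01 rad.

**Bystanders:** I did not measure them again, but the path never came near them and they look unmoved in the last picture.

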